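# Count rinse tablets and take off the canister cap of unknown thread hand

## Robot

A 6-joint arm with a two-finger parallel gripper is mounted at the origin on a cart in front of the work surface, level with it; the furniture and walls round the work are solid. World frame = base frame: x ahead of the robot, y to its left, z up, the work surface at z = 0. Lengths are in m, angles in rad, forces in N, time in s.
With the tool pointing down it reaches from about 0.325 to 0.875 m from the base axis. Payload 4.4 kg.
Tool frame: the origin (TCP) lies between the finger pads; the fingertips stand 22 mm ahead of it and the grasp point (between the pads) lies 3 mm ahead of it; z points along the fingers, x is the direction in which the jaws open and shut, and the axes are right-handed (so a half turn about z gives the same grasp; the last joint's range is limited). The gripper opens to 85 mm and grips with 20 to 120 N. Pads are 22 mm wide; open, the fingers measure 114 mm over their backs; the gripper's body (76 mm by 85 mm) begins 54 mm behind the grasp point. The pads swing forward as they close: fully open they stand 13 mm farther back than shut.
Start: joints at [-1.343, 0.207, 1.542, -0, 1.393, -0.15], TCP at [0.213, -0.534, 0.253] pointing down, gripper open.
Joint ranges: [-2.73, 2.73], [-0.86, 2.22], [0.23, 2.46], [-1.11, 4.25], [0.08, 2.63], [-2.82, 2.82]. Speed limits (rad/s): [2.79, 2.79, 3.14, 3.14, 3.14, 3.14].

## Interface

Orientations are given as a unit quaternion [x, y, z, w].
In Python, from workcell import robot gives the robot as it stands. The module is installed in compiled form; this text tells all that it offers. Calls block until the motion is done:
- robot.move_pose(position, orientation): joint-space move of the TCP to a pose.
- robot.move_straight(position, rotation=None, vel=0.15): straight line of the TCP; rotation=None keeps the orientation; vel is the mean speed in m/s.
- robot.goto_joints(angles): joint-space move.
- robot.open() and robot.grasp(squeeze=None): open the fingers fully, or close them until they stop; squeeze is the grip in N (None keeps the last).
- robot.wait(seconds).
- robot.solve_ik(position, orientation): joint angles nearest the present ones, or None.
- robot.get_image(name): name is "scene" or "top"; returns the picture (400x640x3 uint8, blue, green, red); there is no depth.
- robot.camera_params(name): a dict with "intrinsics" (3x3 intrinsics, pixels), "dist_coeffs" ([k1, k2, p1, p2, k3] as OpenCV has them; the pictures are not rectified), "R" (3x3) and "t" (3): a world point X has camera coordinates R X + t. Camera axes: x right, y down, z forward; pixel columns grow to the right and rows downward; lengths in m; the calibration is good to about 2 mm. A picture is of the moment at which its call begins. camera_params takes no time and is no camera call.
A pose or a line that the arm cannot do raises robot.PlanningError and nothing moves.
- robot.hand_in(): hands the job in, once; it reports no verdict.
Trained networks look in the newest picture that a camera, given by its name, has taken for a name from the list of things; names that differ only in an ending like _2 or _b are one class to them, and where a whole thing is asked for, a point or a joint stands for the part that bears it (a point fixed in the world has none). Each returns a list of dicts, best first, with "p" (0 to 1); they miss things now and then, are a little off and sometimes report something else, mostly with a low value. They report only what shows in the picture. A call takes as long as a camera call.
- robot.outline_of(camera, thing): "region" (400x640 bool, what is visible of it) and "rect" ([left, top, right, bottom] in pixels, round what is visible of it).
Readings, each from a call of its own:
- robot.get_clock(): time.
- robot.get_joints(): joint angles.
- robot.get_dq(): joint speeds.
- robot.get_joint_efforts(): joint torques, N m.
- robot.get_tcp_pos(): TCP position.
- robot.get_tcp_rot(): TCP orientation.
- robot.get_ft_force(): force on the tool from outside, world axes, zero at the start.
- robot.get_moment(): the same for the moment, N m.
- robot.get_opening(): finger opening in m.
Only numpy, scipy, OpenCV 4.12 (cv2) and the standard library are available. Lean on these libraries where they do the work, as an engineer would, in place of code of your own. Each camera call takes 0.05 s, during which the arm holds its last target.

## Task

Get the drink line's rinse canister ready for dosing: first put exactly three of the four blue tablets into the dark steel tray and leave the fourth on its black mat, with the cap still on. Then twist off the canister's red quarter-turn cap, whose thread may be ordinary or reversed (feel which way it gives), and finish still holding the cap upright in the air, at least 5 cm above the canister's mouth; do not let go of it. Leave the pepper shaker, toothpick jar and bowl where they are.

Things in the scene. Friction and masses are not known exactly. Their poses are not given: they have to be found in the camera images.
- canister: aluminium canister bolted down: flange 100 mm wide, body 82 mm, steel neck 47 mm wide from 93 mm up to its flat rim (the mouth) 125 mm above the origin (centre of its underside, on the table). Thread hand differs from start to start: the cap turns freely the right way, lifts out at 62 to 70 degrees and stops at about 80; the wrong way it stops dead within 15 degrees
- cap: round ribbed red cap with a white disc on top, about 80 g; head 50 mm across, 28 mm high; origin on its axis at the head's underside, which rests on the neck's rim; z up. Below the head a 17 mm wide stem with a cross bar reaches 17 mm into the neck and locks there; while locked the cap lifts only about 2 mm. A pinch of 30 to 60 N across the head turns it, and slips if it is stopped
- tray: shallow open dark steel tray, 110 mm along its x, 150 mm along its y, 16 mm high, walls and floor 4 mm thick, fixed to the table; origin at the centre of its underside, z up
- mat: black rubber mat, 130 x 130 mm, 3 mm thick, fixed to the table, on which the four tablets start in a 2 by 2 pattern about 64 mm apart along its x and y; origin at the centre of its underside
- tablet_a: blue rinse tablet, a solid disc 28 mm across and 14 mm thick, 20 g, lying flat; origin at the centre of its underside, z along its axis. The four tablets are alike
- tablet_b: blue rinse tablet, a solid disc 28 mm across and 14 mm thick, 20 g, lying flat; origin at the centre of its underside, z along its axis. The four tablets are alike
- tablet_c: blue rinse tablet, a solid disc 28 mm across and 14 mm thick, 20 g, lying flat; origin at the centre of its underside, z along its axis. The four tablets are alike
- tablet_d: blue rinse tablet, a solid disc 28 mm across and 14 mm thick, 20 g, lying flat; origin at the centre of its underside, z along its axis. The four tablets are alike
- pepper_shaker: glass pepper shaker with a steel cap, 43 mm across and 75 mm high; origin at the centre of its underside; bystander
- toothpick_jar: red jar of toothpicks, 46 mm across and 66 mm high; origin at the centre of its underside; bystander
- rice_bowl: white rice bowl standing upside down, 89 mm across and 53 mm high; origin at the centre of its underside; bystander

How it is judged:
By the outcome, as a careful person would: the job done as asked, in the order asked, and still so for the second after the job is handed in, while the arm keeps its last pose, push and grip.
It also fails if it takes over 67 s, if anything falls off the work surface, if the arm or the gripper's body presses on something with over 40 N, if the wrist force passes 120 N, or if a joint passes its speed limit or range.

## Working session

There is one attempt and no reset: what is moved stays moved. The work goes in short steps, each a Python script; the robot and the scene stay as the last script left them, time stands still between calls to the robot, and variables do not carry over. Pictures are saved under pics/ and viewed, and the job is handed in when it is done.

```bash
mkdir -p pics; python3 - <<'E'
from workcell import robot
import cv2
for n in("scene","top"):
    cv2.imwrite(f"pics/{n}0.png",robot.get_image(n))
    p=robot.camera_params(n);print(n,p)
print(robot.get_clock(),robot.get_tcp_rot(),robot.get_opening())
E
```

```text
scene {'intrinsics': array([[501.20531505,   0.        , 324.43855757],
       [  0.        , 501.20531505, 196.79736494],
       [  0.        ,   0.        ,   1.        ]]), 'dist_coeffs': array([-0.01652974,  0.        ,  0.        ,  0.        ,  0.        ]), 'R': array([[-0.50647322, -0.8622217 , -0.00765595],
       [-0.34078149,  0.20831704, -0.91677259],
       [ 0.79205609, -0.46171176, -0.3993362 ]]), 't': array([0.23899589, 0.31241252, 0.73813505])}
top {'intrinsics': array([[385.50517916,   0.        , 319.55815053],
       [  0.        , 385.50517916, 197.35132775],
       [  0.        ,   0.        ,   1.        ]]), 'dist_coeffs': array([-0.01897867,  0.        ,  0.        ,  0.        ,  0.        ]), 'R': array([[ 0.00908087, -0.99992855,  0.00777376],
       [-0.98205783, -0.01038244, -0.188294  ],
       [ 0.18836126, -0.00592441, -0.98208194]]), 't': array([-0.05681656,  0.59566476,  0.83484009])}
0.1 [ 8.27601333e-01 -5.61315357e-01 -7.88410621e-04 -6.94232442e-04] 0.08562455105106642
```

View pics/scene0.png

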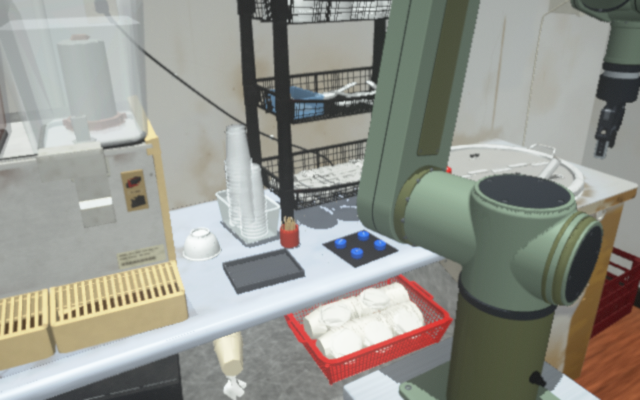

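View pics/top0.png

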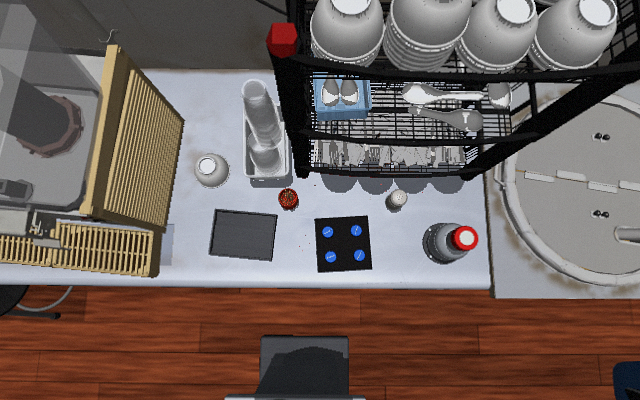

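The scene view shows the bowl (200,243), jar (289,232), tray (263,270) and mat with four tablets (361,247), while the arm hides the canister. In the top view the tray is at (243,235), the mat at (343,243), the cap at (465,238), the pepper shaker at (397,200) and the jar at (288,199).

```bash
cat > h.py <<'E'
from workcell import robot
import cv2,numpy as np
def ray(cam,uv):
    p=robot.camera_params(cam);K,d,R,t=[np.array(p[k]) for k in("intrinsics","dist_coeffs","R","t")]
    n=cv2.undistortPoints(np.array(uv,float).reshape(-1,1,2),K,d).reshape(-1,2)
    return -R.T@t,np.c_[n,np.ones(len(n))]@R
def onz(cam,uv,z):
    c,D=ray(cam,uv);return c+D*((z-c[2])/D[:,2])[:,None]
def proj(cam,X):
    p=robot.camera_params(cam);K,d,R,t=[np.array(p[k]) for k in("intrinsics","dist_coeffs","R","t")]
    return cv2.projectPoints(np.array(X,float).reshape(-1,1,3),cv2.Rodrigues(R)[0],t,K,d)[0].reshape(-1,2)
E
python3 - <<'E'
from h import *
H=dict(cap=.153,canister=.06,tray=.016,mat=.003,tablet_a=.017,pepper_shaker=.075,toothpick_jar=.066,rice_bowl=.03)
im=robot.get_image("top");ov=im.copy();robot.get_image("scene")
for n,z in H.items():
  for cam in("top","scene"):
    for r in robot.outline_of(cam,n)[:5]:
        m=r["region"];ys,xs=np.nonzero(m)
        if len(xs)<5: continue
        cnt=max(cv2.findContours(m.astype(np.uint8),0,1)[0],key=cv2.contourArea)
        o=cv2.minAreaRect(cnt)
        print(cam,n,round(r["p"],2),r["rect"],np.round(onz(cam,[[xs.mean(),ys.mean()]],z)[0],4), len(xs))
        if n in("tray","mat") and cam=="top":
            w=onz(cam,cnt.reshape(-1,2),z)[:,:2].astype(np.float32);print("  minrect",cv2.minAreaRect(w*1000))
# red / white
print(-np.array(robot.camera_params("top")["R"]).T@robot.camera_params("top")["t"])
crop=im[170:290,180:500];cv2.imwrite("pics/crop0.png",cv2.resize(crop,None,fx=2.5,fy=2.5,interpolation=cv2.INTER_CUBIC))
E
```

```text
top cap 0.71 [193.4, 152.9, 230.7, 187.3] [0.6333 0.1764 0.153 ] 1028
top cap 0.61 [451.5, 226.3, 477.9, 249.3] [ 0.497 -0.346  0.153] 527
top canister 0.74 [424.8, 223.6, 470.0, 264.8] [ 0.492  -0.3275  0.06  ] 1202
top tray 0.98 [207.1, 206.8, 276.8, 264.0] [0.5128 0.1312 0.016 ] 2970
  minrect ((514.361572265625, 131.0994873046875), (152.04095458984375, 112.1125259399414), 84.98273468017578)
scene tray 0.68 [221.9, 247.2, 302.4, 295.1] [0.5004 0.1362 0.016 ] 2215
scene tray 0.4 [279.6, 218.0, 299.6, 248.1] [0.6219 0.0117 0.016 ] 494
top mat 0.68 [316.6, 216.4, 372.3, 273.5] [ 0.4923 -0.1059  0.003 ] 2544
  minrect ((493.44427490234375, -106.6273193359375), (131.4188232421875, 132.33963012695312), 3.971911668777466)
scene mat 0.59 [320.7, 233.3, 394.9, 266.6] [ 0.4862 -0.1054  0.003 ] 1160
top tablet_a 0.57 [353.0, 252.7, 362.1, 262.3] [ 0.4661 -0.1443  0.017 ] 97
top tablet_a 0.55 [323.9, 248.6, 335.4, 259.2] [ 0.4629 -0.0776  0.017 ] 89
top tablet_a 0.53 [350.3, 225.4, 362.0, 234.9] [ 0.5252 -0.1382  0.017 ] 77
top tablet_a 0.47 [324.7, 227.4, 335.1, 241.1] [ 0.5207 -0.0695  0.017 ] 95
scene tablet_a 0.62 [353.5, 248.7, 361.5, 257.1] [ 0.4553 -0.0747  0.017 ] 87
scene tablet_a 0.53 [374.7, 239.0, 387.4, 253.3] [ 0.4609 -0.1411  0.017 ] 91
scene tablet_a 0.44 [335.6, 238.5, 347.0, 249.2] [ 0.5146 -0.069   0.017 ] 100
top pepper_shaker 0.6 [383.9, 189.1, 410.1, 211.3] [ 0.5904 -0.2245  0.075 ] 390
top toothpick_jar 0.74 [278.6, 188.8, 300.0, 210.0] [0.5918 0.0218 0.066 ] 359
scene toothpick_jar 0.9 [279.9, 217.7, 299.3, 247.9] [0.5343 0.0536 0.066 ] 482
scene toothpick_jar 0.73 [182.6, 226.3, 222.2, 260.9] [0.5846 0.2381 0.066 ] 981
top rice_bowl 0.56 [193.7, 152.4, 232.9, 189.5] [0.6652 0.2107 0.03  ] 1012
scene rice_bowl 0.67 [181.0, 225.9, 221.6, 258.0] [0.6506 0.2206 0.03  ] 1005
[ 0.42824165 -0.04568211  0.93248316]
```

View pics/crop0.png

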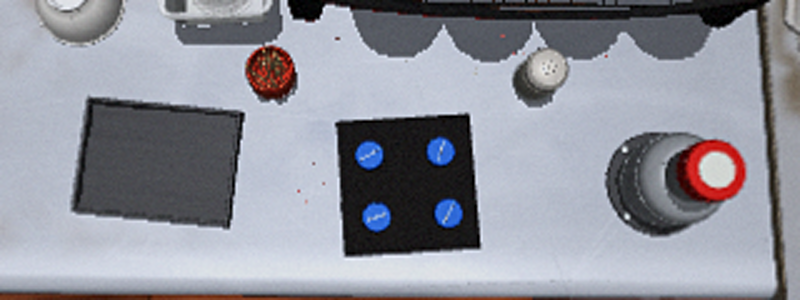

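```bash
python3 - <<'E'
from h import *
from scipy.ndimage import label
for cam in("top","scene"):
    im=robot.get_image(cam).astype(int);b,g,r=im[...,0],im[...,1],im[...,2]
    L,n=label((b>r+70)&(b>g+40))
    for i in range(1,n+1):
        ys,xs=np.nonzero(L==i)
        if len(xs)>25:
            print(cam,"blue",len(xs),round(xs.mean()),round(ys.mean()),np.round(onz(cam,[[xs.mean(),ys.mean()]],.0125)[0,:2],4))
    if cam=="top":
        red=(r>120)&(r>g+70)&(r>b+70);L,n=label(red)
        for i in range(1,n+1):
            ys,xs=np.nonzero(L==i)
            if len(xs)>60 and ys.mean()>150 and xs.mean()>400:
                m=(L==i).astype(np.uint8);c=cv2.findContours(m,0,1)[0];c=max(c,key=cv2.contourArea)
                f=np.zeros_like(m);cv2.drawContours(f,[c],-1,1,-1)
                w=(f>0)&~(m>0)
                for nm,q,z in(("outer",f>0,.143),("white",w,.153)):
                    yy,xx=np.nonzero(q);print(nm,len(xx),xx.mean(),yy.mean(),onz(cam,[[xx.mean(),yy.mean()]],z)[0])
# model check
for nm,X in dict(c=[.49,-.345,.125]).items(): print(proj("top",X))
E
```

```text
top blue 99 356 230 [ 0.5258 -0.1385]
top blue 103 327 232 [ 0.5217 -0.0701]
top blue 103 359 255 [ 0.4673 -0.1457]
top blue 102 330 256 [ 0.4632 -0.0773]
outer 444 465.9144144144144 237.53153153153153 [ 0.4987145  -0.35217606  0.143     ]
white 166 466.43975903614455 237.56024096385542 [ 0.49777246 -0.34936595  0.153     ]
scene blue 92 363 235 [ 0.5255 -0.1395]
scene blue 94 340 243 [ 0.521  -0.0716]
scene blue 102 379 244 [ 0.4673 -0.1467]
scene blue 108 356 253 [ 0.4634 -0.0793]
[[459.51298697 242.40191771]]
```

```bash
cat >> h.py <<'E'
def q(a):
    a=np.radians(a)/2; return [float(np.cos(a)),float(np.sin(a)),0.,0.]
def st(s=""):
    print(s,"t",round(robot.get_clock(),2),"tcp",np.round(robot.get_tcp_pos(),4),"F",np.round(robot.get_ft_force(),1),"open",round(robot.get_opening(),4))
E
python3 - <<'E'
from h import *
x,y=.4633,-.0780
for p,a in(([x,y,.25],-41),([x,y,.029],-41),([.515,.131,.034],-5),([.498,-.35,.2],-35),([.498,-.35,.2],-130),([.498,-.35,.2],60)):
    print(np.round(robot.solve_ik(p,q(a)),2))
robot.move_pose([x,y,.2],q(-41));st("above")
robot.move_straight([x,y,.05],vel=.2);st("pre")
robot.move_straight([x,y,.029],vel=.08);st("down")
robot.grasp(30);st("grasp")
robot.move_straight([x,y,.07],vel=.15);st("up")
cv2.imwrite("pics/s1.png",robot.get_image("scene"));cv2.imwrite("pics/t1.png",robot.get_image("top"))
E
```

```text
[-0.35 -0.02  1.79 -0.    1.37  0.36]
[-0.35  0.31  1.96 -0.    0.87  0.36]
[ 0.09  0.4   1.8  -0.    0.93  0.17]
[-0.75  0.32  1.51 -0.    1.31 -0.14]
[-0.75  0.32  1.51 -0.    1.31  1.51]
[-0.75  0.32  1.51 -0.    1.31 -1.8 ]
above t 2.99 tcp [ 0.4636 -0.0788  0.2002] F [ 0.  -0.6  0.2] open 0.0857
pre t 3.89 tcp [ 0.4642 -0.0786  0.0508] F [0.4 0.3 0.2] open 0.0852
down t 4.3 tcp [ 0.4633 -0.0779  0.0291] F [ 0.9 -0.2 -0. ] open 0.0852
grasp t 4.88 tcp [ 0.4636 -0.0781  0.0294] F [-0.8 -0.4  4.2] open 0.0259
up t 5.3 tcp [ 0.4635 -0.0781  0.0701] F [-0.  -0.   0.5] open 0.0258
```

View pics/s1.png

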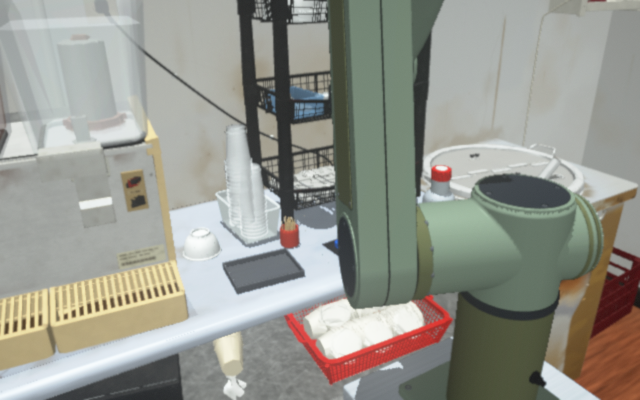

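View top.

The arm now hides the mat in the scene view, but the cap shows at (441,172).

View pics/t1.png

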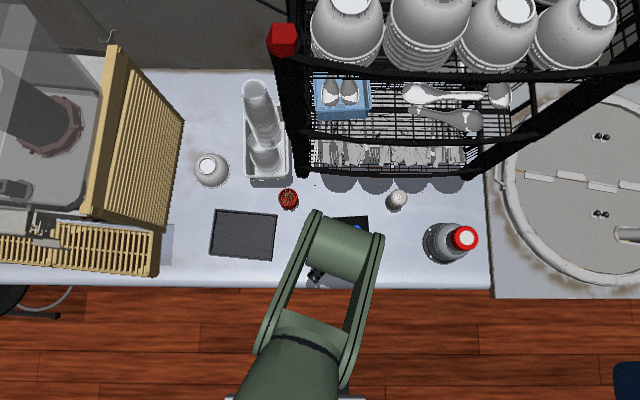

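```bash
python3 - <<'E'
from h import *
im=cv2.imread("pics/s1.png").astype(int);b,g,r=im[...,0],im[...,1],im[...,2]
m=(r>110)&(r>g+60)&(r>b+60);m[:,:420]=0;m[:,470:]=0;m[:155]=0;m[190:]=0
ys,xs=np.nonzero(m);print(xs.min(),xs.max(),ys.min(),ys.max(),len(xs))
for X in([.498,-.350,.153],[.498,-.350,.139],[.498,-.35,.125],[.498,-.325,.139]):print(proj("scene",X),proj("top",X))
cv2.imwrite("pics/c1.png",cv2.resize(im[150:210,410:480].astype(np.uint8),None,fx=8,fy=8,interpolation=0))
E
```

```text
432 451 166 181 232
[[441.13703359 168.17939255]] [[466.74270245 237.45061546]]
[[440.65662723 173.49639201]] [[464.15527035 238.03589103]]
[[440.18008389 178.76594689]] [[461.65519989 238.60127676]]
[[432.96687576 175.39979457]] [[452.1384131  237.93536726]]
```

View pics/c1.png

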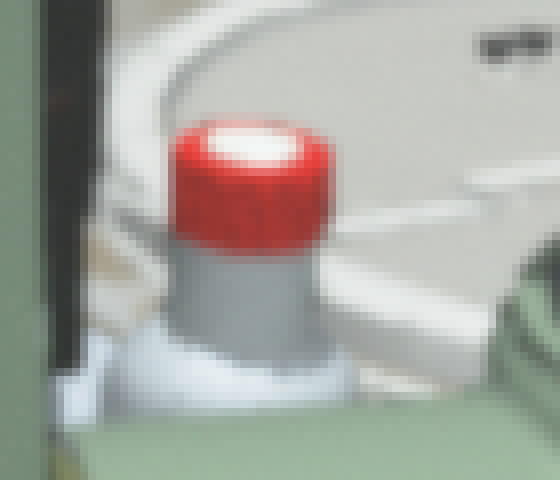

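The top view shows the gripper holding something near (313,275), with the other things undisturbed. The cap position (0.498, -0.350) agrees in both views.

```bash
python3 - <<'E'
from h import *
T=np.array([.5144,.1311]);u=np.array([np.cos(np.radians(85)),np.sin(np.radians(85))])
def place(k):
    x,y=T+u*k
    robot.move_straight([*robot.get_tcp_pos()[:2],.10],vel=.25)
    robot.move_pose([x,y,.10],q(-5))
    robot.move_straight([x,y,.037],vel=.12);st("place")
    robot.open();st("opened")
    robot.move_straight([x,y,.10],vel=.25)
def pick(x,y):
    robot.move_pose([x,y,.10],q(-41))
    robot.move_straight([x,y,.030],vel=.12);st("down")
    robot.grasp(30);st("grasp")
    robot.move_straight([x,y,.10],vel=.2);st("up")
place(.042)
pick(.5215,-.0708)
place(0)
cv2.imwrite("pics/s2.png",robot.get_image("scene"));cv2.imwrite("pics/t2.png",robot.get_image("top"))
E
```

```text
place t 7.35 tcp [0.5186 0.1725 0.0373] F [0.1 0.2 0. ] open 0.0256
opened t 7.96 tcp [0.518  0.173  0.0371] F [-0.9 -0.7  0.1] open 0.0855
down t 10.06 tcp [ 0.522  -0.0705  0.0303] F [-0.4 -0.4 -0.4] open 0.0856
grasp t 10.63 tcp [ 0.5218 -0.071   0.0306] F [-1.   0.2  5.1] open 0.0259
up t 11.13 tcp [ 0.5213 -0.0708  0.0997] F [-0. -0.  0.] open 0.0259
place t 12.88 tcp [0.515  0.1305 0.0372] F [0.2 0.5 0.3] open 0.0259
opened t 13.49 tcp [0.5144 0.1312 0.0371] F [ 0.2 -0.3  0.4] open 0.0855
```

View pics/s2.png

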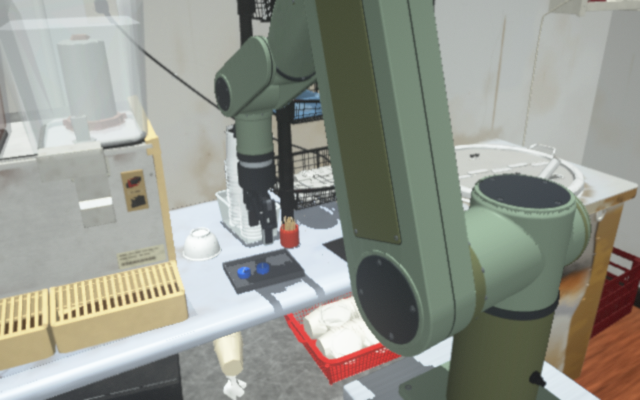

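View pics/t2.png

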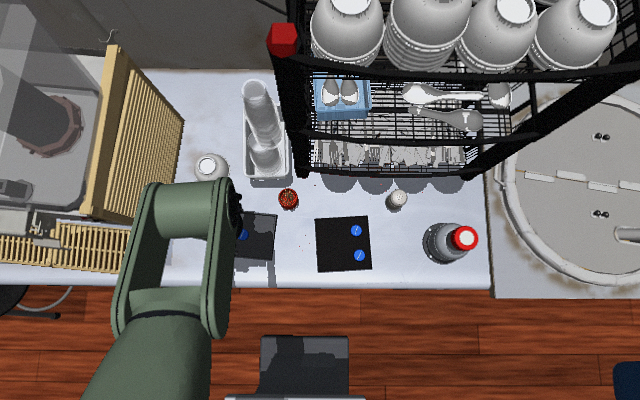

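The scene view shows two tablets lying in the tray at (244,272) and (262,269). The top view shows two left on the mat, at (356,230) and (359,255). Next is the third tablet.

```bash
python3 - <<'E'
from h import *
T=np.array([.5144,.1311]);u=np.array([np.cos(np.radians(85)),np.sin(np.radians(85))])
x,y=.4673,-.1462
robot.move_pose([x,y,.10],q(-41))
robot.move_straight([x,y,.030],vel=.12);st("down")
robot.grasp(30);st("grasp")
robot.move_straight([x,y,.10],vel=.2);st("up")
x,y=T-u*.042
robot.move_pose([x,y,.10],q(-5))
robot.move_straight([x,y,.037],vel=.12);st("place")
robot.open();st("opened")
robot.move_straight([x,y,.25],vel=.3)
robot.move_pose([.498,-.35,.25],q(-35));st("above cap")
print(robot.get_joints(),robot.get_moment())
cv2.imwrite("pics/s3.png",robot.get_image("scene"));cv2.imwrite("pics/t3.png",robot.get_image("top"))
E
```

```text
down t 15.82 tcp [ 0.4679 -0.1461  0.0303] F [-0.3 -0.4  0.1] open 0.0856
grasp t 16.39 tcp [ 0.4676 -0.1464  0.0306] F [-0.6 -0.5  5. ] open 0.0259
up t 16.89 tcp [ 0.4671 -0.1461  0.0997] F [-0.2 -0.3 -0.5] open 0.0258
place t 18.52 tcp [0.5112 0.0887 0.0373] F [ 0.2  0.1 -0.1] open 0.026
opened t 19.12 tcp [0.5108 0.0893 0.0371] F [-0.5  0.4  0.5] open 0.0857
above cap t 21.6 tcp [ 0.4984 -0.3488  0.2498] F [ 0.3 -0.3  0.4] open 0.0854
[-7.52994357e-01  2.79525162e-01  1.45914541e+00  5.16950222e-04
  1.40354419e+00 -1.43813631e-01] [ 0.00698181 -0.03292391 -0.02542985]
```

View pics/s3.png

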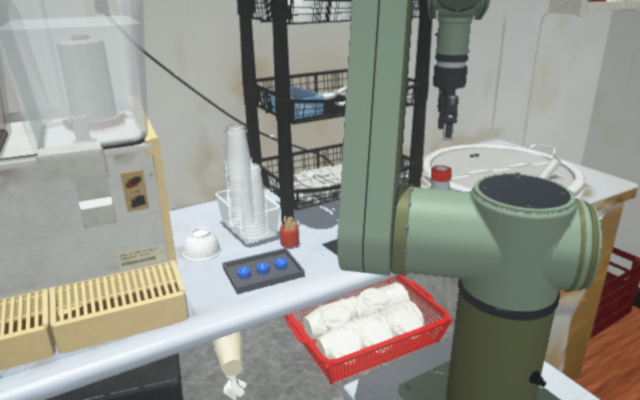

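View pics/t3.png

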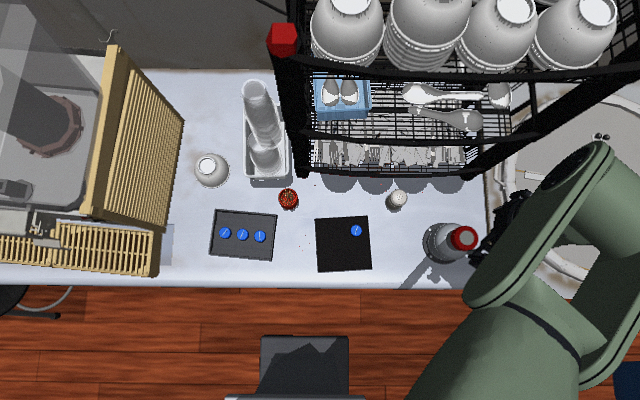

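Three tablets are in the tray (top view (224,233), (242,236), (260,237)) and the fourth is on the mat at (356,230). The gripper is over the cap, so I'll grip it and feel for the thread.

```bash
python3 - <<'E'
from h import *
robot.move_straight([.498,-.35,.149],vel=.12);st("down")
robot.grasp(45);st("grasp")
j0=np.array(robot.get_joints())
for d in(0,4,8,12,16,20):
    j=j0.copy();j[5]-=np.radians(d);robot.goto_joints(j)
    print(d,np.round(robot.get_moment(),2),np.round(robot.get_ft_force(),1),np.round(np.degrees(robot.get_joints()[5]),1),round(robot.get_clock(),2))
st()
np.save("j0.npy",j0)
cv2.imwrite("pics/s4.png",robot.get_image("scene"))
E
```

```text
down t 22.69 tcp [ 0.4986 -0.3505  0.15  ] F [-0.1 -0.3  0.2] open 0.0855
grasp t 23.12 tcp [ 0.4986 -0.3506  0.1502] F [ 0.8 -0.   3.4] open 0.0486
0 [0.04 0.04 0.03] [ 0.6 -0.5  2.8] -8.2 23.37
4 [0.06 0.06 0.03] [ 0.5 -1.8  2.4] -12.1 23.62
8 [0.12 0.06 0.01] [-0.3  0.   2.2] -16.1 23.87
12 [ 0.09 -0.01  0.  ] [0.2 1.  2. ] -20.1 24.12
16 [ 0.08  0.02 -0.03] [0.5 0.5 1.5] -24.1 24.37
20 [-0.03 -0.01 -0.05] [0.3 0.6 2.5] -28.1 24.62
 t 24.62 tcp [ 0.4986 -0.3506  0.1503] F [0.3 0.6 2.5] open 0.0486
```

It turns freely counter-clockwise past 15°, so the thread is ordinary. I'll continue.

```bash
python3 - <<'E'
from h import *
j0=np.load("j0.npy")
for d in(30,40,50,60,66,70,74,77,80,82):
    j=j0.copy();j[5]-=np.radians(d);robot.goto_joints(j)
    m=robot.get_moment();print(d,np.round(m,2),np.round(robot.get_ft_force(),1),round(robot.get_clock(),2))
    if d>=74 and abs(m[2])>.4: break
p=np.array(robot.get_tcp_pos())
p[2]+=.004;robot.move_straight(p,vel=.03);st("lift4");print(robot.get_moment())
E
```

```text
30 [0.01 0.06 0.02] [-0.6  0.7  2. ] 24.96
40 [0.   0.07 0.04] [-0.7  1.1  2.6] 25.25
50 [-0.02 -0.06  0.01] [ 0.  -0.1  1.4] 25.54
60 [ 0.02 -0.02 -0.01] [0.1 0.7 1.8] 25.83
66 [ 0.04 -0.13  0.04] [ 0.4 -0.3  1.5] 26.08
70 [ 0.03 -0.15  0.06] [ 1.6 -0.5  1.6] 26.33
74 [ 0.07 -0.28 -0.06] [ 1.2 -0.6  2. ] 26.58
77 [ 0.09 -0.45 -0.04] [2.1 0.7 2.1] 26.83
80 [ 0.21 -0.82 -0.02] [4.2 2.  1.1] 27.08
82 [ 0.27 -0.99 -0.08] [5.7 0.7 0.3] 27.33
lift4 t 27.62 tcp [ 0.4997 -0.3502  0.1543] F [ 4.7  1.6 -0.2] open 0.0484
[ 0.17469444 -0.74734157 -0.1430821 ]
```

```bash
python3 - <<'E'
from h import *
p=np.array(robot.get_tcp_pos())
for k in(.004,.008,.014,.022):
    robot.move_straight(p+[0,0,k],vel=.04);st("lift");print(np.round(robot.get_moment(),2))
    if robot.get_ft_force()[2]<-12: break
cv2.imwrite("pics/s5.png",robot.get_image("scene"));cv2.imwrite("pics/c5.png",cv2.resize(cv2.imread("pics/s5.png")[90:210,380:500],None,fx=5,fy=5,interpolation=2))
E
```

```text
lift t 27.88 tcp [ 0.4997 -0.3502  0.1584] F [4.1 1.6 0.5] open 0.0484
[ 0.19 -0.69 -0.03]
lift t 28.12 tcp [ 0.4995 -0.3504  0.1627] F [2.7 0.7 1.2] open 0.0488
[ 0.04 -0.47 -0.03]
lift t 28.43 tcp [ 0.4989 -0.3502  0.1682] F [-0.1  0.5 -0.2] open 0.0488
[ 0.03 -0.04 -0.01]
lift t 28.77 tcp [ 0.4999 -0.3504  0.1768] F [-0.2 -0.4 -1.2] open 0.0488
[-0.02 -0.    0.01]
```

View pics/c5.png

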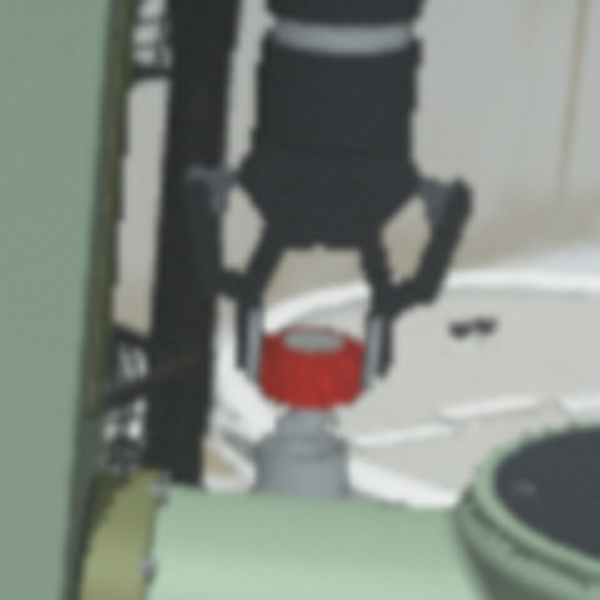

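The cap is off, with its stem showing above the neck. I'll raise it so that even the stem clears the mouth by more than 5 cm.

```bash
python3 - <<'E'
from h import *
robot.move_straight([.499,-.350,.265],vel=.1);robot.wait(.5);st("up")
cv2.imwrite("pics/s6.png",robot.get_image("scene"));cv2.imwrite("pics/t6.png",robot.get_image("top"))
a=cv2.imread("pics/s6.png")[60:210,380:500];cv2.imwrite("pics/c6.png",cv2.resize(a,None,fx=4,fy=4,interpolation=2))
E
```

```text
up t 30.36 tcp [ 0.499  -0.35    0.2649] F [-0.  -0.4  0.1] open 0.0485
```

View pics/c6.png

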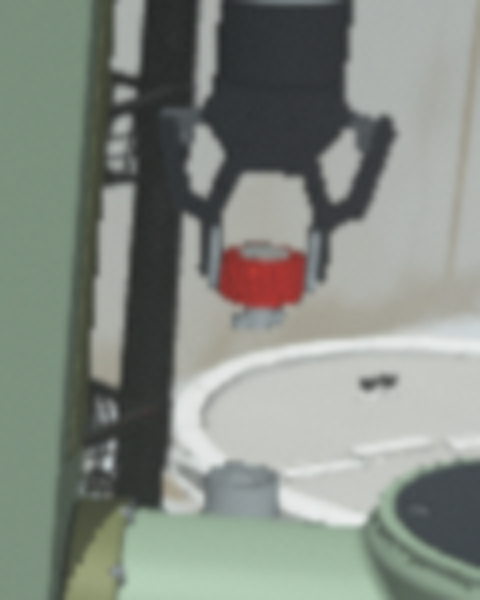

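View pics/t6.png

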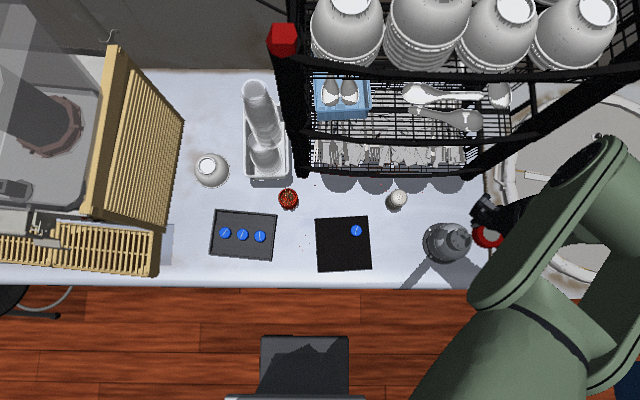

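```bash
python3 - <<'E'
from h import *
for z in(.268,.240,.223):print(z,proj("scene",[.499,-.35,z]),proj("top",[.499,-.35,z]))
a=cv2.imread("pics/s6.png")[112:147,425:468];cv2.imwrite("pics/c7.png",cv2.resize(a,None,fx=14,fy=14,interpolation=0))
E
```

```text
0.268 [[444.94131147 122.53705103]] [[491.94642732 231.15865329]]
0.24 [[443.92145514 133.93703892]] [[485.05533016 232.74359415]]
0.223 [[443.31038075 140.75708938]] [[481.12844228 233.64633698]]
```

View pics/c7.png

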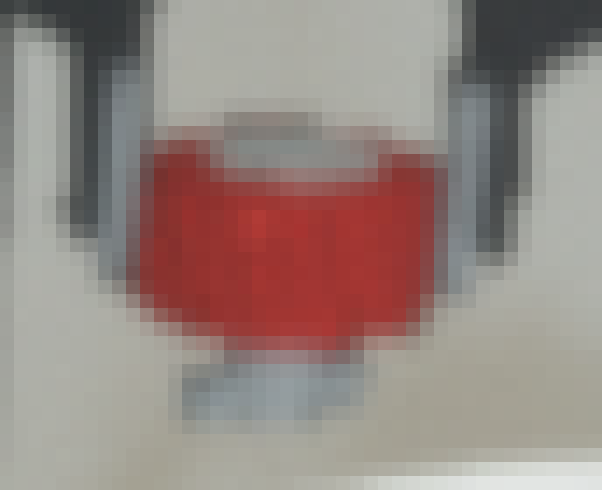

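The cap's disc and stem lie on the line predicted for a vertical axis, so it is upright.

```bash
python3 - <<'E'
from h import *
st();robot.hand_in()
E
```

```text
t 30.46 tcp [ 0.499 -0.35   0.265] F [ 0.2 -1.  -0.9] open 0.0487
the job is handed in; nothing more can be done
```

The job is done and handed in at about 30.5 s on the robot's clock. No verdict came back.

- **Tablets:** I put three into the steel tray first, with the cap still on. The last top picture shows all three lying flat in the tray and the fourth still on its mat. The pepper shaker, toothpick jar and bowl look unmoved in that picture, though I compared them by eye and did not measure them.
- **Cap:** I gripped it at 45 N. It turned freely counter-clockwise, so the thread is ordinary. I turned it to 82° and lifted it clear.
- **Final hold:** The gripper still holds the cap. Its underside is about 11 cm above the mouth, and the tip of the stem about 9 cm above it. In the last scene picture, its disc and stem line up as expected for an upright cap, to within about a pixel.

Past about 74° of turning, a sideways force built up to about 6 N with a moment of 1 N m. It faded once the stem left the neck, and it stayed far below the limits.

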